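# Zero-start a bench polisher and set its speed dial

### The arm

A 6-joint arm with a two-finger parallel gripper is mounted at the origin on a cart in front of the work surface, level with it; the furniture and walls round the work are solid. World frame = base frame: x ahead of the robot, y to its left, z up, the work surface at z = 0. Lengths are in m, angles in degrees, forces in N, time in s.
With the tool pointing down it reaches from about 0.4 to 0.825 m from the base axis. Payload 7 kg.
Tool frame: the origin (TCP) lies at the centre of the arm's flange, where the gripper is bolted on; the fingertips stand 178 mm ahead of it and the grasp point (between the pads) lies 159 mm ahead of it (tip_reach is the distance from the TCP to the fingertips, in m); z points along the fingers, y is the line along which they close (so a half turn about z gives the same grasp; the last joint's range is limited). The gripper opens to 88 mm and grips with 3 to 60 N. Pads are 19 mm wide; open, the fingers measure 130 mm over their backs; the gripper's body (78 mm by 193 mm) begins 47 mm behind the grasp point.
Start: joints at [-56.717, 20.546, 0.682, 0, -70.136, -16.507], TCP at [0.195, -0.646, 0.405] pointing down, gripper open.
Joint ranges: [-176.03, 176.03], [-82.01, 121.73], [-58.28, 71.71], [-173.87, 95.51], [-174.79, -0.11], [-173.66, 173.66]. Speed limits (degrees/s): [136.94, 136.94, 172.46, 180, 180, 180].

### API

Orientations are given as [roll, pitch, yaw] about the fixed x, y, z axes, in that order (R = Rz(yaw) Ry(pitch) Rx(roll)).
In Python, from plant import * gives the robot as it stands.
- The arm moves only by the shell command python3 -m handwheel 'ROWS'. ROWS is JSON, a list of rows, each a list of 7 numbers: the opening, from -1 (shut) to 1 (fully open), then the shift along the tool's x, y, z as a fraction of full scale, then the turn, a rotation vector about the tool's x, y, z as a fraction of full scale. A call has 1 to 5 rows; each row shifts and turns the commanded pose from where the row before left it, along the tool's axes as they then stand; what a row does not reach is not made up. Full scale, the value 1, is 0.025 m for a shift and 6 degrees for a turn. A row lasts 1/8 s, in which the tool goes at most 62.5 mm and 10.7 degrees, less where a joint would pass 70% of its speed; a pose out of reach is approached as far as the arm can. A call with a number of a shift or a turn outside -1 to 1 is refused whole. A call with a gripper value outside its range is refused whole. The fingers move at their own pace and stop on an object; the grip force is fixed at half the most. Time passes only in rows, so rows that do not move let the fingers close. It gives the time, the measured TCP pose, the force, the opening and the grip force at its end, in the units of the state.
- get_obs(): the state, without advancing time (a new reading comes with each control period).
- snapshot(name): name is "scene" or "top" or "wrist"; returns a dict with "color" (480x640x3 uint8, red, green, blue), "fx", "fy", "cx", "cy" (pixels), "R" (3x3) and "t" (3): a world point X has camera coordinates R X + t; the wrist camera has in their place "tool_from_camera" (4x4, takes a point from camera to tool coordinates, whose origin is the TCP and whose axes are the flange's). Camera axes: x right, y down, z forward; pixel columns grow to the right and rows downward; lengths in m; the calibration is good to about 2 mm. A picture is of the moment at which its call begins: read the wrist's pose just before it. There is no depth.
- close_job(): hands the job in; it is judged then, once.
The state is a dict: "clock": time; "joint_pos": joint angles; "qvel": joint speeds; "tau": joint torques, N m; "tool_pos": TCP position; "orientation": TCP orientation; "force": force on the tool from outside, world axes, zero at the start; "moment": the same for the moment, N m; "opening": finger opening in m; "gripper_force": force on a finger pad.
Only numpy, scipy, OpenCV 4.12 (cv2) and the standard library are available. Lean on these libraries where they do the work, as an engineer would, in place of code of your own. Each camera call takes 0.05 s, during which the arm holds its last target. There are 200 camera calls.

### The job

Start the bench polisher with a fingertip, gripping and lifting nothing. Its starter only takes from zero speed: push the dial's lever back anticlockwise to its off stop, then press the far half of the rocker switch down until it snaps on, and then push the lever clockwise, counting the clicks, and leave the dial seated in the fourth click from off. Be gentle with the dial, and leave the cups, beaker, spoon, tin and block round the machine where they are.

Things in the scene. Friction and masses are not known exactly. Their poses are not given: they have to be found in the camera images.
- polisher: Bench polisher, fixed; grey base 320 x 285 mm, 32 mm high. Its front (-x, robot side) is a console with a panel sloping 12 degrees, from 58 mm high in front to 82 mm at its rear edge, 42 mm before the origin. Motor (shaft along y) 92 mm behind the origin, 141 mm high, with a 104 mm wheel and hood (155 mm) at the right. Origin: centre of the underside; x from console to motor, y to its left, z up.
- dial_axis (a point): Where the dial's axis meets the panel, 52 mm left of the machine's middle; fixed, axes parallel to polisher. The dial turns about the panel's normal: this z tipped 12 degrees towards -x. Round it lies a marked plate, 113 mm across, 1.6 mm thick: a raised dot at off (pointing +y, left), then clockwise, 30 degrees apart, six bars growing in length for clicks 1 to 6.
- dial_finger (a point): Point inside the dial's lever to push at, 34 mm from the axis, 15 mm above the panel, turning with the dial. The lever is a black bar 12 mm wide, 4 to 25 mm above the panel, its end 42 mm from the axis, its tail 13 mm the other way; hub 31 to 40 mm across. A white line on top points outwards to the mark.
- dial (a joint): Angle of the speed dial, rad, growing clockwise from above. 0 = off, hard stop, lever pointing to the machine's left (+y); a click every 0.5236 rad: 3 = 1.571 (lever towards the motor), 4 = 2.094, 6 = 3.142 (end stop, lever right). A sprung roller holds each click: about 0.12 N m (3 to 4 N at 34 mm) turns it out, past half-way (0.26 rad) it snaps to the next. Starts at click 2 to 6, switch off.
- rocker_far (a point): Where to press the rocker's far (+x) half: fixed to the machine, axes parallel to it, 20 mm behind the rocker's pivot, 85 mm right of the machine's middle, 12 mm above the panel. The rocker is a black paddle 62 mm (x) by 33 mm in a bezel 74 x 43 x 6 mm. Off, the far half slopes up to the back, its surface 14 mm above the panel here; on, it lies parallel to the panel, 6.5 mm above it.
- rocker (a joint): Angle of the rocker switch, rad: 0 = off (near half down), 0.4 = on (far half down). Over-centre: about 4 N on the far half tips it past the middle (0.2), then it snaps to its end and stays.
- cup_left: Loose copper cup, 63 mm across, 48 mm high, tinned inside, beside the console; to be left alone. Origin: centre of its underside, z up.
- cup_right: Loose copper cup, 59 mm across, 46 mm high, tinned inside, beside the console; to be left alone. Origin: centre of its underside, z up.
- cup_back: Loose copper cup, 65 mm across, 52 mm high, left of the motor; to be left alone. Origin: centre of its underside, z up.
- beaker: Loose tall copper beaker, 61 mm across, 78 mm high, right of the motor; to be left alone. Origin: centre of its underside, z up.
- block: Loose wooden sanding block, 44 x 84 x 28 mm, lying on the machine's base between console and motor; to be left alone. Origin: centre of its underside, z up.
- spoon: Loose spoon, 206 mm long, lying on the table to the right of the machine; to be left alone. Origin: centre of its underside, z up.
- polish: Loose flat round tin of polish, 66 mm across, 26 mm high, on the table to the left of the machine; to be left alone. Origin: centre of its underside, z up.

How it is judged (in metres and radians):
On the way, in this order (a step that is already met when the one before it is completed fails the run):
1. the dial is turned back to its off stop (within 0.12 rad) while the rocker is still off (value of joint dial below 0.12 rad and value of joint rocker below 0.1 rad), for 0.2 s.
2. the rocker is switched on while the dial stands at off (value of joint rocker above 0.32 rad and value of joint dial below 0.2 rad), for 0.2 s.
At the end, for the whole second after the job is handed in: The dial rests in click 4 (2.094 rad, within 0.12 rad), the rocker is on (above 0.32 rad), and every cup, the beaker, spoon, tin and block is within 20 mm of where it stood, the cups, beaker and tin upright (value of joint dial between 1.9744 and 2.2144 rad and value of joint rocker above 0.32 rad and velocity of joint dial between -0.1 and 0.1 rad/s and distance of each of cup_left, cup_right, cup_back, beaker, block, spoon, polish from where it was at the start of the episode below 0.02 m and angle between each of cup_left, cup_right, cup_back, beaker, polish's own z axis and vertical below 0.15 rad); the robot touches nothing.
It fails at once if the dial's lever is wrenched or squeezed (more than 35 N from the fingers) (contact force between the fingers and dial above 35 N).
It fails at once if a bystander is lifted, carried or pushed away (30 mm or more) (distance of any of cup_left, cup_right, cup_back, beaker, block, spoon, polish from where it was at the start of the episode above 0.03 m).
It also fails if it takes over 51 s, if anything falls off the work surface, if the arm or the gripper's body presses on something with over 40 N, if the wrist force passes 120 N, or if a joint passes its speed limit or range.

## Working session

There is one attempt and no reset: what is moved stays moved. The work goes in short steps, Python scripts to look and compute and a shell command to move; the robot and the scene stay as the last step left them, time stands still between calls to the robot, and variables do not carry over. Pictures are saved under pics/ and viewed, at most 10 in all, crops included, and the job is handed in when it is done.

```bash
mkdir -p pics
python3 - <<'E'
from plant import *
import cv2
o=get_obs();print({k:o[k] for k in("clock","tool_pos","orientation","opening","force")})
for n in("scene","top"):
    s=snapshot(n);cv2.imwrite(f"pics/{n}0.png",s["color"][:,:,::-1]);print(n,s["fx"],s["cx"],s["cy"],s["R"],s["t"])
E
```

```text
{'clock': 0.0, 'tool_pos': array([ 0.19476049, -0.64607627,  0.40372026]), 'orientation': array([ 1.79903823e+02, -7.82627996e-03, -1.63232090e+02]), 'opening': 0.08772960517329775, 'force': array([ 0.6944824 , -0.36768675,  0.66883056])}
scene 467.0650072654625 320.314785519114 231.81535326023388 [[-0.75617485 -0.654325    0.00764135]
 [-0.47244211  0.53782652 -0.69824142]
 [ 0.4527671  -0.53160269 -0.71582158]] [0.42476291 0.3822653  0.69554297]
top 528.851177819845 318.3125883369003 235.26864763966154 [[ 0.00563339 -0.99987996  0.01443338]
 [-0.98372635 -0.00813333 -0.17948904]
 [ 0.17958489 -0.01318736 -0.98365409]] [-0.06879187  0.62577205  1.1227916 ]
```

View pics/top0.png

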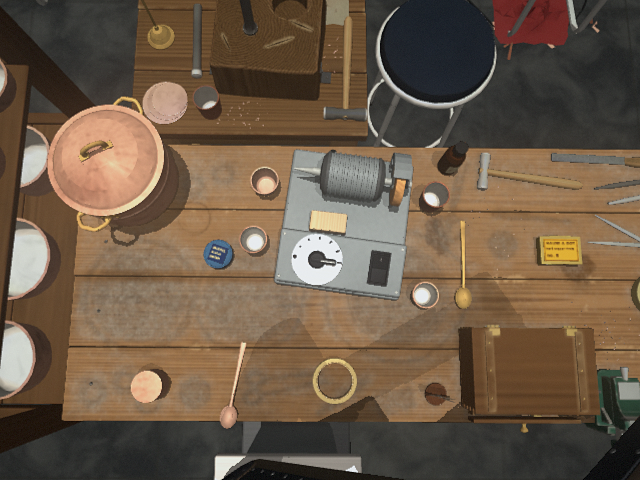

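View pics/scene0.png

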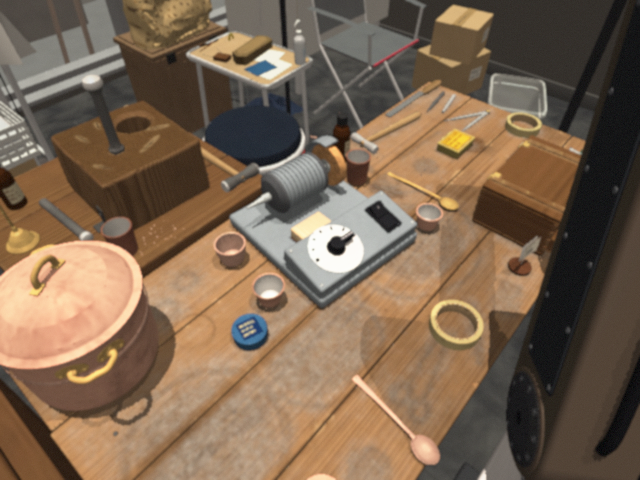

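The top view shows the polisher at about (345,225), with its dial at (317,260) and lever pointing right (click 6). The rocker is at (379,268). I'll enlarge it to get precise corners.

Run:
```python
import cv2
a=cv2.imread("pics/top0.png")[140:305,265:445]
cv2.imwrite("pics/topc.png",cv2.resize(a,(648,594),interpolation=cv2.INTER_CUBIC))
```

```text
(no output)
```

View pics/topc.png

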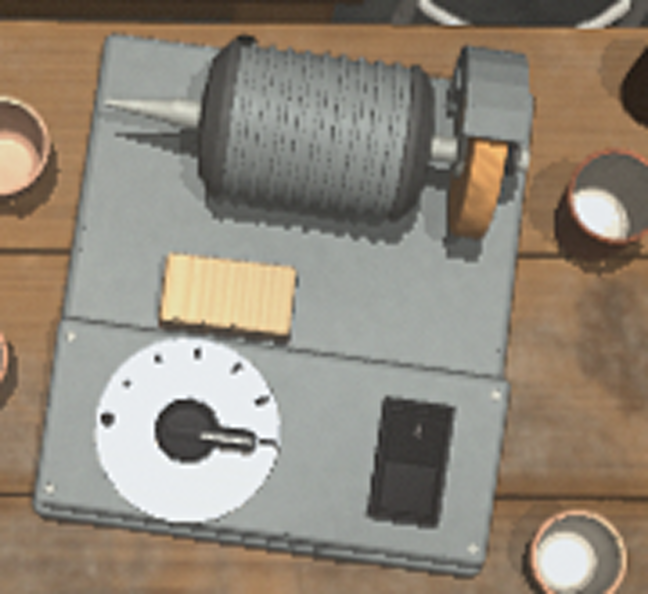

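The crop (3.6x) shows the dial plate centre at about (188,430), with the off dot at (107,419) and the lever at click 6. The rocker centre is at (412,462), and the panel's rear edge runs from (66,318) to (508,381).

```bash
cat > h.py <<'E'
import numpy as np
from plant import *
def ray(s,uv,z):
    d=s["R"].T@np.array([(uv[0]-s["cx"])/s["fx"],(uv[1]-s["cy"])/s["fy"],1]);c=-s["R"].T@s["t"]
    return c+d*(z-c[2])/d[2]
E
python3 - <<'E'
from h import *
s=snapshot("top")
P={}
for n,(u,v),z in [("plate",(188,430),.072),("dot",(107,419),.072),("rockctr",(412,462),.078),("rear_l",(66,318),.082),("rear_r",(508,381),.082),("screwfl",(50,488),.06),("screwfr",(473,548),.06),("base_bl",(108,36),.032),("fl",(36,510),.058),("fr",(478,572),.058),("cupL",(265-11+0,0),0)]:
    P[n]=ray(s,((u+.5)/3.6+264.5,(v+.5)/3.6+139.5),z);print(n,P[n].round(4))
for a,b in(("plate","rockctr"),("rear_l","rear_r"),("fl","fr"),("screwfl","screwfr"),("plate","dot")):
    d=P[a]-P[b];print(a,b,np.linalg.norm(d[:2]),np.degrees(np.arctan2(-d[0],d[1])))
print(snapshot("wrist")["tool_from_camera"])
for n,uv in dict(cupL=(255,240),cupR=(425,295),bk=(433,198),cupB=(265,181),tin=(218,254),spoon=(462,260)).items(): print(n,ray(s,uv,.04).round(3))
E
```

```text
plate [ 0.5706 -0.0614  0.072 ]
dot [ 0.577  -0.0122  0.072 ]
rockctr [ 0.5514 -0.1965  0.078 ]
rear_l [0.6373 0.0133 0.082 ]
rear_r [ 0.6006 -0.2549  0.082 ]
screwfl [0.536  0.0223 0.06  ]
screwfr [ 0.5013 -0.2351  0.06  ]
base_bl [ 0.8347 -0.0081  0.032 ]
fl [0.5227 0.0307 0.058 ]
fr [ 0.4869 -0.2382  0.058 ]
cupL [ 0.8724 -0.1048  0.    ]
plate rockctr 0.1364523388470508 -8.105900999788132
rear_l rear_r 0.2706940963464806 -7.77533112533074
fl fr 0.2712956178038797 -7.582926699165288
screwfl screwfr 0.25980830655653525 -7.678880649867657
plate dot 0.049623338825339446 172.63806311456318
[[ 1.60030535e-03 -9.54381102e-01 -2.98586925e-01  8.02897033e-02]
 [ 9.99998125e-01  1.85282535e-03 -5.62647404e-04  2.08536556e-04]
 [ 1.09020947e-03 -2.98585465e-01  9.54382278e-01  2.06166628e-02]
 [ 0.00000000e+00  0.00000000e+00  0.00000000e+00  1.00000000e+00]]
cupL [0.617 0.078 0.04 ]
cupR [ 0.496 -0.303  0.04 ]
bk [ 0.719 -0.328  0.04 ]
cupB [0.755 0.059 0.04 ]
tin [0.585 0.16  0.04 ]
spoon [ 0.575 -0.389  0.04 ]
```

```bash
cat >> h.py <<'E'
from scipy.spatial.transform import Rotation as Ro
from scipy.linalg import logm,expm
yaw=np.radians(-7.7); ux=np.array([np.cos(yaw),np.sin(yaw),0]); n=-np.sin(np.radians(12))*ux+np.array([0,0,np.cos(np.radians(12))])
q=np.array([-np.sin(yaw),np.cos(yaw),0]); p=np.cross(q,n)
D=np.array([.5705,-.0615,.070])
def pose(P,Q,h,phi):   # fingertip centre in panel coords (m), tool x at phi deg ccw from p
    f=np.radians(phi);x=np.cos(f)*p+np.sin(f)*q;z=-n
    M=np.eye(4);M[:3,:3]=np.c_[x,np.cross(z,x),z];M[:3,3]=D+P*p+Q*q+h*n-.178*z;return M
def cur(o=None):
    o=o or get_obs();M=np.eye(4);M[:3,:3]=Ro.from_euler("xyz",o["orientation"],degrees=True).as_matrix();M[:3,3]=o["tool_pos"];return M
def where(M):
    t=M[:3,3]+.178*M[:3,2]-D
    return np.round([t@p*1e3,t@q*1e3,t@n*1e3,np.degrees(np.arctan2(M[:3,0]@q,M[:3,0]@p)),np.degrees(np.arccos(-M[:3,2]@n))],1)
def rows(A,B,N):
    T=np.real(expm(logm(np.linalg.inv(A)@B)/N));r=Ro.from_matrix(T[:3,:3]).as_rotvec(degrees=True)
    return np.r_[T[:3,3]/.025,r/6].round(3)
def push(side,psi,h=.010,off=.027,r=.034):  # lever direction psi; side -1: finger on clockwise side
    f=np.radians(psi);return pose(r*np.cos(f)-side*off*np.sin(f),r*np.sin(f)+side*off*np.cos(f),h,psi)
E
python3 - <<'E'
from h import *
A=cur();B=push(-1,-90,.07);print(where(A),where(B),B[:3,3])
for N in(25,30):print(N,rows(A,B,N))
M=A.copy();T=np.linalg.inv(A)@B
for k in range(0,6):
    X=A@np.real(expm(logm(T)*k/5));print(X[:3,3].round(3),np.hypot(*X[:2,3]).round(3),(X[:3,3]+.178*X[:3,2]).round(3))
E
```

```text
[-255.2 -629.6  213.8 -155.    12. ] [-27. -34.  70. -90.  nan] [ 0.48867544 -0.08474625  0.30696699]
25 [-1.032  0.278  0.15   0.071 -0.046 -0.435]
30 [-0.861  0.229  0.125  0.06  -0.038 -0.363]
[ 0.195 -0.646  0.404] 0.675 [ 0.195 -0.646  0.226]
[ 0.301 -0.566  0.386] 0.641 [ 0.308 -0.57   0.208]
[ 0.388 -0.464  0.368] 0.605 [ 0.401 -0.471  0.191]
[ 0.449 -0.346  0.35 ] 0.567 [ 0.471 -0.354  0.174]
[ 0.484 -0.217  0.33 ] 0.53 [ 0.513 -0.225  0.155]
[ 0.489 -0.085  0.307] 0.496 [ 0.525 -0.09   0.133]h.py:18: RuntimeWarning: invalid value encountered in arccos
  return np.round([t@p*1e3,t@q*1e3,t@n*1e3,np.degrees(np.arctan2(M[:3,0]@q,M[:3,0]@p)),np.degrees(np.arccos(-M[:3,2]@n))],1)
```

```bash
R='python3 -m handwheel'
python3 -m handwheel '[[-1,-0.86,0.23,0.125,0.06,-0.04,-0.36],[-1,-0.86,0.23,0.125,0.06,-0.04,-0.36],[-1,-0.86,0.23,0.125,0.06,-0.04,-0.36],[-1,-0.86,0.23,0.125,0.06,-0.04,-0.36],[-1,-0.86,0.23,0.125,0.06,-0.04,-0.36]]'
python3 -m handwheel '[[-1,-0.86,0.23,0.125,0.06,-0.04,-0.36],[-1,-0.86,0.23,0.125,0.06,-0.04,-0.36],[-1,-0.86,0.23,0.125,0.06,-0.04,-0.36],[-1,-0.86,0.23,0.125,0.06,-0.04,-0.36],[-1,-0.86,0.23,0.125,0.06,-0.04,-0.36]]'
python3 -m handwheel '[[-1,-0.86,0.23,0.125,0.06,-0.04,-0.36],[-1,-0.86,0.23,0.125,0.06,-0.04,-0.36],[-1,-0.86,0.23,0.125,0.06,-0.04,-0.36],[-1,-0.86,0.23,0.125,0.06,-0.04,-0.36],[-1,-0.86,0.23,0.125,0.06,-0.04,-0.36]]'
python3 -m handwheel '[[-1,-0.86,0.23,0.125,0.06,-0.04,-0.36],[-1,-0.86,0.23,0.125,0.06,-0.04,-0.36],[-1,-0.86,0.23,0.125,0.06,-0.04,-0.36],[-1,-0.86,0.23,0.125,0.06,-0.04,-0.36],[-1,-0.86,0.23,0.125,0.06,-0.04,-0.36]]'
python3 -m handwheel '[[-1,-0.86,0.23,0.125,0.06,-0.04,-0.36],[-1,-0.86,0.23,0.125,0.06,-0.04,-0.36],[-1,-0.86,0.23,0.125,0.06,-0.04,-0.36],[-1,-0.86,0.23,0.125,0.06,-0.04,-0.36],[-1,-0.86,0.23,0.125,0.06,-0.04,-0.36]]'
python3 - <<'E'
from h import *
o=get_obs();A=cur(o);B=push(-1,-90,.07);print(o["clock"],o["joint_pos"],where(A),o["opening"],rows(A,B,5))
E
```

```text
clock: 0.82
tool_pos: [0.2862, -0.5798, 0.3894]
orientation: [-178.1, 1.0, -152.2]
force: [-0.2, 0.2, 0.3]
opening: 0.0431
gripper_force: 0.0
clock: 1.45
tool_pos: [0.3624, -0.4991, 0.3748]
orientation: [-176.0, 1.7, -141.4]
force: [-0.5, -0.4, 0.1]
opening: 0.001
gripper_force: 0.0
clock: 2.08
tool_pos: [0.4227, -0.4057, 0.3603]
orientation: [-173.9, 1.9, -130.5]
force: [1.0, -0.1, -0.0]
opening: 0.0007
gripper_force: 0.0
clock: 2.7
tool_pos: [0.4649, -0.303, 0.3448]
orientation: [-171.7, 1.8, -119.7]
force: [-0.7, 0.1, -0.8]
opening: 0.0006
gripper_force: 0.0
clock: 3.32
tool_pos: [0.4877, -0.1945, 0.3278]
orientation: [-169.6, 1.2, -108.8]
force: [0.4, -0.6, -0.2]
opening: 0.0007
gripper_force: 0.0
3.325 [  0.60102124   7.08267782 -30.14776456   3.43255628 -42.61317206
 -21.84631924] [ -14.1 -145.4   87.7 -101.1    1.8] 0.0006913255464955034 [-0.851  0.241  0.134  0.049 -0.033 -0.371]
```

```bash
python3 -m handwheel '[[-1,-0.85,0.24,0.13,0.05,-0.03,-0.37],[-1,-0.85,0.24,0.13,0.05,-0.03,-0.37],[-1,-0.85,0.24,0.13,0.05,-0.03,-0.37],[-1,-0.85,0.24,0.13,0.05,-0.03,-0.37],[-1,-0.85,0.24,0.13,0.05,-0.03,-0.37]]'
python3 - <<'E'
from h import *
import cv2
o=get_obs();A=cur(o);s=snapshot("wrist")
print(o["joint_pos"],where(A),rows(A,push(-1,-90,.07),1))
cv2.imwrite("pics/w1.png",s["color"][:,:,::-1])
np.savez("w1.npz",A=A,tc=s["tool_from_camera"],f=[s["fx"],s["fy"],s["cx"],s["cy"]])
C=np.linalg.inv(A@s["tool_from_camera"])
def pr(X):
    c=C[:3,:3]@X+C[:3,3];return (s["fx"]*c[0]/c[2]+s["cx"]).round(),(s["fy"]*c[1]/c[2]+s["cy"]).round()
print("axis",pr(D+.025*n),"plate ctr",pr(D+.0016*n),"leverend",pr(D+.025*n-.042*q),"finger",pr(D+.015*n-.034*q),"rocker far",pr(D+.02*p-.137*q+.012*n),"tips",pr(A[:3,3]+.178*A[:3,2]))
for a in range(0,360,45):print(a,pr(D+.0016*n+.0565*(np.cos(np.radians(a))*p+np.sin(np.radians(a))*q)))
E
```

```text
clock: 3.95
tool_pos: [0.4887, -0.085, 0.3075]
orientation: [-168.0, -0.1, -97.7]
force: [0.3, 1.2, 0.3]
opening: 0.0002
gripper_force: 0.0
[ 14.69286045   5.16155437 -37.46871283   7.77524088 -36.52170108
 -28.24719522] [-26.8 -34.5  70.5 -90.    0.1] [-0.009  0.006  0.021 -0.002 -0.013 -0.006]
axis (np.float64(280.0), np.float64(318.0)) plate ctr (np.float64(284.0), np.float64(302.0)) leverend (np.float64(278.0), np.float64(258.0)) finger (np.float64(280.0), np.float64(264.0)) rocker far (np.float64(240.0), np.float64(94.0)) tips (np.float64(321.0), np.float64(302.0))
0 (np.float64(205.0), np.float64(301.0))
45 (np.float64(232.0), np.float64(349.0))
90 (np.float64(286.0), np.float64(368.0))
135 (np.float64(338.0), np.float64(350.0))
180 (np.float64(362.0), np.float64(302.0))
225 (np.float64(340.0), np.float64(249.0))
270 (np.float64(281.0), np.float64(226.0))
315 (np.float64(224.0), np.float64(249.0))
```

View pics/w1.png

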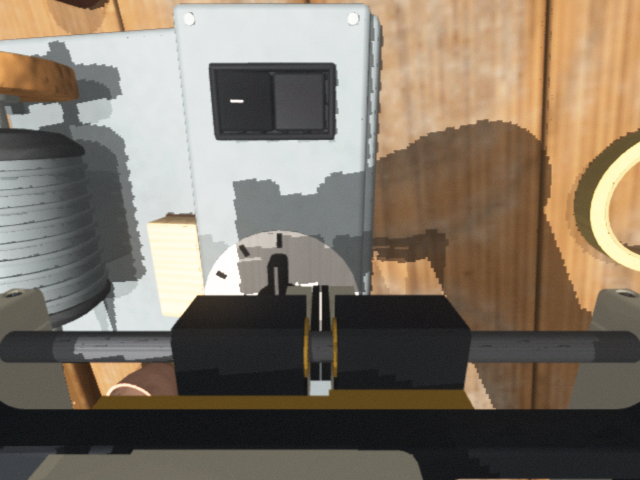

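The wrist view shows the lever pointing at the click-6 bar, end at about (279,254), and the plate edge at (280,231). The plate spans columns 204–358, so the model is within about 3 mm, and I'll shift D by +3 mm in q. The fingertips look thin, at (320,290). Next I'll descend beside the lever and look again.

```bash
sed -i 's/^D=np.array.*/&; D=D+.003*q/' h.py
python3 -m handwheel '[[-1,-0.02,0.05,0.48,0,0,0],[-1,-0.02,0.05,0.48,0,0,0],[-1,-0.02,0.04,0.48,0,0,0],[-1,-0.02,0.04,0.48,0,0,0],[-1,-0.02,0.04,0.48,0,0,0]]'
python3 - <<'E'
from h import *
import cv2
o=get_obs();A=cur(o);s=snapshot("wrist");t=snapshot("scene")
print(o["joint_pos"],where(A),o["force"])
a=cv2.resize(s["color"][180:340,200:440],None,fx=2.4,fy=2.4,interpolation=2);b=cv2.resize(t["color"][210:290,280:380],(480,384),interpolation=2)
c=np.zeros((384+0,576,3),np.uint8);c[:,:]=a[:384]
im=np.vstack([c[:, :576]]);cv2.imwrite("pics/w2.png",im[:,:,::-1]);cv2.imwrite("pics/s2.png",b[:,:,::-1])
E
```

```text
clock: 4.62
tool_pos: [0.4963, -0.085, 0.2467]
orientation: [-168.1, -0.1, -97.9]
force: [-0.3, -0.2, -0.6]
opening: 0.0003
gripper_force: 0.0
[ 14.26235824  10.82710006 -41.71163382  10.15766387 -26.7811851
 -30.82732084] [-32.4 -36.7   9.4 -90.2   0.1] [-0.33767071 -0.1690768  -0.61650944]
```

View pics/w2.png

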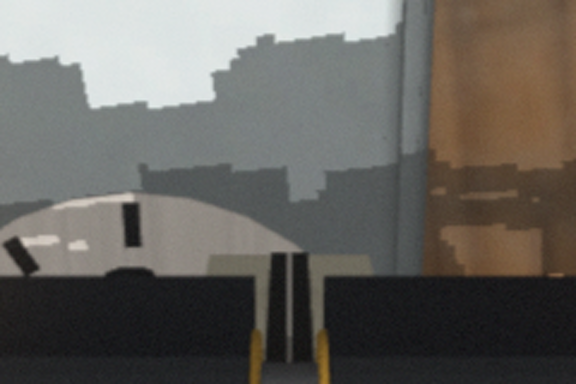

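View pics/s2.png

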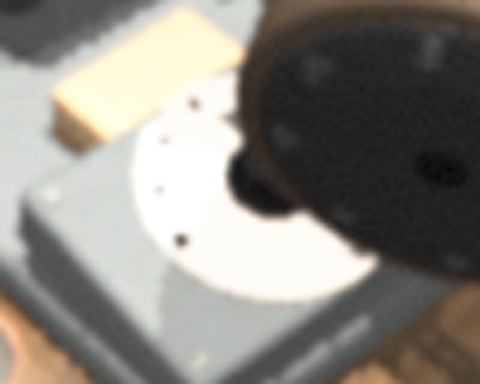

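The wrist crop shows the lever end at x≈130, the finger's left edge at about 210 and the panel clear, so there's a gap of about 12 mm. The scene crop shows the dial hub, mostly hidden by the arm. Next I'll compute the arc.

```bash
sed -i 's/D=D+.003\*q/D=D+.003*q+.002*p/; s/off=.027/off=.026/' h.py
python3 - <<'E'
from h import *
A=cur();B=push(-1,-90);print(where(A),rows(A,B,2),rows(B,push(-1,-85),1), rows(A,push(-1,-85),3))
E
```

```text
[-35.3 -36.9   8.9 -90.2   0.3] [-0.048 -0.174 -0.022  0.015 -0.014 -0.016] [ 0.085 -0.122 -0.    -0.    -0.    -0.833] [ 0.001 -0.157 -0.015  0.011 -0.009 -0.289]
```

```bash
python3 -m handwheel '[[-1,-0.05,-0.17,-0.02,0.015,-0.014,0],[-1,-0.05,-0.17,-0.02,0.015,-0.014,0],[-1,0.085,-0.122,0,0,0,-0.833],[-1,0.085,-0.122,0,0,0,-0.833],[-1,0.085,-0.122,0,0,0,-0.833]]'
python3 -m handwheel '[[-1,0.085,-0.122,0,0,0,-0.833],[-1,0.085,-0.122,0,0,0,-0.833],[-1,0.085,-0.122,0,0,0,-0.833]]'
python3 - <<'E'
from h import *
import cv2
o=get_obs();A=cur(o);s=snapshot("wrist")
w=where(A);print(o["joint_pos"],w,o["force"],"next",rows(A,push(-1,w[3]+25),5))
cv2.imwrite("pics/w3.png",cv2.resize(s["color"][130:340,140:460],None,fx=1.8,fy=1.8)[:,:,::-1])
E
```

```text
clock: 5.35
tool_pos: [0.5131, -0.0902, 0.2527]
orientation: [-168.3, -3.1, -83.0]
force: [-0.6, 0.3, 0.9]
opening: 0.0004
gripper_force: 0.7
clock: 5.72
tool_pos: [0.5237, -0.0944, 0.2555]
orientation: [-169.3, -6.0, -68.3]
force: [0.6, 0.4, -0.6]
opening: 0.0001
gripper_force: 0.0
[ 12.31922409  12.50219456 -37.17061452   8.42426555 -29.0567751
   3.00916006] [ -3.7 -41.6  12.1 -60.    0.2] [ 0.5667989   0.42517575 -0.58505347] next [ 0.084 -0.113  0.017 -0.007 -0.003 -0.834]
```

View pics/w3.png

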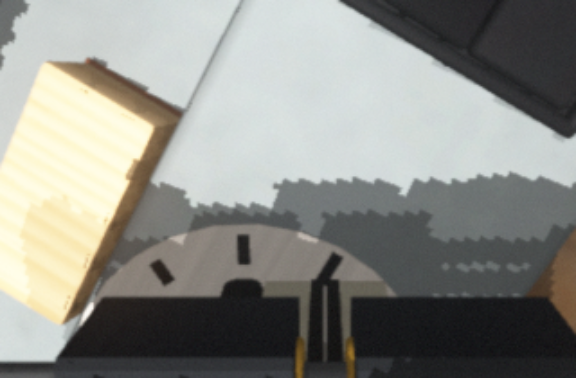

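The lever is now at the click-5 bar (242,285), touching the finger edge (265), so the offset is right. I'll carry on along the arc.

```bash
python3 -m handwheel '[[-1,0.084,-0.117,0.01,0,0,-0.833],[-1,0.084,-0.117,0.01,0,0,-0.833],[-1,0.084,-0.117,0.01,0,0,-0.833],[-1,0.084,-0.117,0.01,0,0,-0.833],[-1,0.084,-0.117,0.01,0,0,-0.833]]'
python3 -m handwheel '[[-1,0.084,-0.12,0.01,0,0,-0.833],[-1,0.084,-0.12,0.01,0,0,-0.833],[-1,0.084,-0.12,0.01,0,0,-0.833],[-1,0.084,-0.12,0.01,0,0,-0.833],[-1,0.084,-0.12,0.01,0,0,-0.833]]'
python3 - <<'E'
from h import *
o=get_obs();A=cur(o)
w=where(A);print(o["joint_pos"],w,where(push(-1,w[3])),o["force"],"next",rows(A,push(-1,w[3]+25),5))
E
```

```text
clock: 6.4
tool_pos: [0.5411, -0.0955, 0.2577]
orientation: [-172.9, -9.9, -43.4]
force: [-1.0, 0.1, -0.5]
opening: 0.0
gripper_force: 0.0
clock: 7.02
tool_pos: [0.5577, -0.0888, 0.2599]
orientation: [-177.8, -12.0, -18.1]
force: [-1.4, -0.3, -0.0]
opening: 0.0004
gripper_force: 0.5
[ 12.14213091  14.92717933 -32.68691559   7.85856569 -31.13550298
  53.69068061] [ 29.2 -31.6   9.6 -10.1   0.2] [ 28.9 -31.6  10.  -10.1   nan] [-1.36798855 -0.26246288 -0.02265409] next [ 0.087 -0.124 -0.003 -0.002 -0.006 -0.835]h.py:18: RuntimeWarning: invalid value encountered in arccos
  return np.round([t@p*1e3,t@q*1e3,t@n*1e3,np.degrees(np.arctan2(M[:3,0]@q,M[:3,0]@p)),np.degrees(np.arccos(-M[:3,2]@n))],1)
```

```bash
python3 -m handwheel '[[-1,0.085,-0.122,0,0,0,-0.833],[-1,0.085,-0.122,0,0,0,-0.833],[-1,0.085,-0.122,0,0,0,-0.833],[-1,0.085,-0.122,0,0,0,-0.833],[-1,0.085,-0.122,0,0,0,-0.833]]'
python3 -m handwheel '[[-1,0.085,-0.122,0,0,0,-0.833],[-1,0.085,-0.122,0,0,0,-0.833],[-1,0.085,-0.122,0,0,0,-0.833],[-1,0.085,-0.122,0,0,0,-0.833],[-1,0.085,-0.122,0,0,0,-0.833]]'
python3 -m handwheel '[[-1,0.085,-0.122,0,0,0,-0.833],[-1,0.085,-0.122,0,0,0,-0.833],[-1,0.085,-0.122,0,0,0,-0.833],[-1,0.085,-0.122,0,0,0,-0.833],[-1,0.085,-0.122,0,0,0,-0.833]]'
python3 - <<'E'
from h import *
o=get_obs();A=cur(o)
w=where(A);print(o["joint_pos"],w,where(push(-1,w[3])),o["force"],"next",rows(A,push(-1,80),3))
E
```

```text
clock: 7.65
tool_pos: [0.5702, -0.0752, 0.2621]
orientation: [176.9, -11.8, 7.5]
force: [0.3, -1.5, 0.5]
opening: 0.0004
gripper_force: 1.1
clock: 8.28
tool_pos: [0.5758, -0.0575, 0.2629]
orientation: [172.2, -9.4, 32.8]
force: [1.1, -2.8, -1.1]
opening: 0.0007
gripper_force: 1.5
clock: 8.9
tool_pos: [0.5735, -0.039, 0.2618]
orientation: [169.0, -5.2, 57.7]
force: [-0.2, -0.2, -0.2]
opening: -0.0001
gripper_force: 0.0
[ 17.17221354  15.60845192 -32.03142042   9.62874693 -31.59527285
 122.24370039] [38.4 19.9  9.7 64.8  0.2] [38.  19.7 10.  64.8  nan] [-0.17926079 -0.20713801 -0.21394877] next [ 0.088 -0.122 -0.005  0.009 -0.007 -0.842]h.py:18: RuntimeWarning: invalid value encountered in arccos
  return np.round([t@p*1e3,t@q*1e3,t@n*1e3,np.degrees(np.arctan2(M[:3,0]@q,M[:3,0]@p)),np.degrees(np.arccos(-M[:3,2]@n))],1)
```

```bash
python3 -m handwheel '[[-1,0.086,-0.122,0,0,0,-0.833],[-1,0.086,-0.122,0,0,0,-0.833],[-1,0.086,-0.122,0,0,0,-0.833],[-1,0.04,-0.05,0,0,0,-0.33],[-1,0,0,0,0,0,0]]'
python3 - <<'E'
from h import *
import cv2
o=get_obs();A=cur(o);s=snapshot("wrist")
w=where(A);print(w,o["force"])
cv2.imwrite("pics/w4.png",cv2.resize(s["color"][130:340,140:460],None,fx=1.8,fy=1.8)[:,:,::-1])
E
```

```text
clock: 9.52
tool_pos: [0.5676, -0.0279, 0.2601]
orientation: [167.9, -1.8, 74.2]
force: [0.7, 0.1, 1.8]
opening: 0.0005
gripper_force: 0.3
[30.9 30.2  9.5 81.7  0.2] [0.71054349 0.07853736 1.75243838]
```

View pics/w4.png

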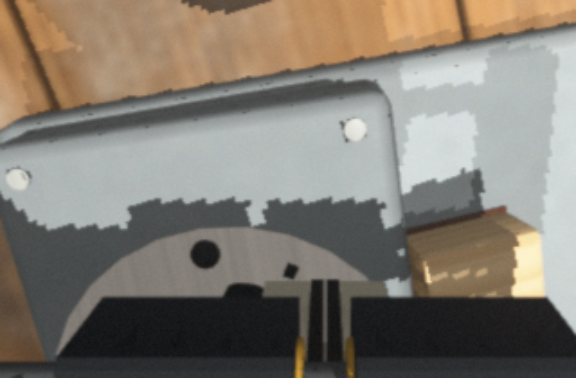

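The lever end at (245,290) still touches the finger and is about 13° short of the off dot at (205,254). I'll push a little further.

```bash
python3 -m handwheel '[[-1,0.05,-0.075,0,0,0,-0.5],[-1,0.05,-0.075,0,0,0,-0.5],[-1,0,0,0,0,0,0]]'
python3 - <<'E'
from h import *
import cv2
o=get_obs();A=cur(o);s=snapshot("wrist")
w=where(A);print(w,where(push(-1,w[3])),o["force"])
cv2.imwrite("pics/w5.png",cv2.resize(s["color"][130:340,140:460],None,fx=1.8,fy=1.8)[:,:,::-1])
E
```

```text
clock: 9.95
tool_pos: [0.5644, -0.0247, 0.259]
orientation: [167.9, -0.5, 80.0]
force: [0.9, 0.0, -0.2]
opening: 0.0001
gripper_force: 0.0
[26.9 32.8  9.1 87.6  0.1] [27.4 32.9 10.  87.6  nan] [ 0.86477654  0.0081223  -0.16814036]h.py:18: RuntimeWarning: invalid value encountered in arccos
  return np.round([t@p*1e3,t@q*1e3,t@n*1e3,np.degrees(np.arctan2(M[:3,0]@q,M[:3,0]@p)),np.degrees(np.arccos(-M[:3,2]@n))],1)
```

View pics/w5.png

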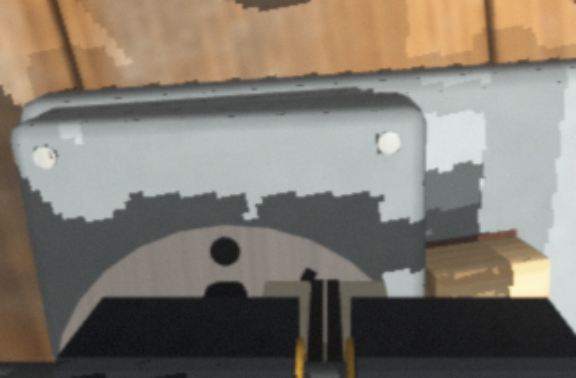

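The lever now points at the off dot (lever 226, dot 225) with a gap to the finger, so the dial is seated at off. Next is the rocker.

```bash
python3 -m handwheel '[[-1,0,0.1,-0.3,0,0,0],[-1,0,0.1,-0.8,0,0,0],[-1,0,0,-0.8,0,0,0]]'
python3 - <<'E'
from h import *
o=get_obs();A=cur(o);B=pose(.018,-.136,.03,0)
print(where(A),rows(A,B,15),o["joint_pos"])
for k in range(0,16,3):
    print(where(A@np.real(expm(logm(np.linalg.inv(A)@B)*k/15))))
E
```

```text
clock: 10.38
tool_pos: [0.5596, -0.0243, 0.3075]
orientation: [167.9, -0.5, 80.0]
force: [-0.1, 0.0, -0.2]
opening: 0.0002
gripper_force: 0.0
[32.4 32.6 57.6 87.7  0.2] [-0.39   0.31   0.074  0.001 -0.002  0.974] [ 19.36703672  11.15054281 -30.52506069   8.91292268 -37.78636124
 144.06520511]
[32.4 32.6 57.6 87.7  0.2]
[51.2  0.4 52.1 70.1  0.1]
[ 59.3 -35.9  46.6  52.6   0.1]
[ 56.1 -73.   41.1  35.1   0.1]
[  41.9 -107.5   35.5   17.5    0. ]
[  18. -136.   30.    0.   nan]h.py:18: RuntimeWarning: invalid value encountered in arccos
  return np.round([t@p*1e3,t@q*1e3,t@n*1e3,np.degrees(np.arctan2(M[:3,0]@q,M[:3,0]@p)),np.degrees(np.arccos(-M[:3,2]@n))],1)
```

```bash
python3 -m handwheel '[[-1,-0.39,0.31,0.074,0,0,0.974],[-1,-0.39,0.31,0.074,0,0,0.974],[-1,-0.39,0.31,0.074,0,0,0.974],[-1,-0.39,0.31,0.074,0,0,0.974],[-1,-0.39,0.31,0.074,0,0,0.974]]'
python3 -m handwheel '[[-1,-0.39,0.31,0.074,0,0,0.974],[-1,-0.39,0.31,0.074,0,0,0.974],[-1,-0.39,0.31,0.074,0,0,0.974],[-1,-0.39,0.31,0.074,0,0,0.974],[-1,-0.39,0.31,0.074,0,0,0.974]]'
python3 -m handwheel '[[-1,-0.39,0.31,0.074,0,0,0.974],[-1,-0.39,0.31,0.074,0,0,0.974],[-1,-0.39,0.31,0.074,0,0,0.974],[-1,-0.39,0.31,0.074,0,0,0.974],[-1,-0.39,0.31,0.074,0,0,0.974]]'
python3 - <<'E'
from h import *
o=get_obs();A=cur(o)
print(where(A),rows(A,pose(.018,-.136,.014,0),3),o["joint_pos"],o["force"])
E
```

```text
clock: 11.0
tool_pos: [0.5789, -0.0838, 0.3034]
orientation: [169.6, -6.4, 51.2]
force: [0.9, 0.1, -0.1]
opening: 0.0002
gripper_force: 0.0
clock: 11.62
tool_pos: [0.5676, -0.1443, 0.2932]
orientation: [174.1, -10.7, 21.9]
force: [0.0, -0.1, 0.2]
opening: 0.0006
gripper_force: 0.0
clock: 12.25
tool_pos: [0.5292, -0.1907, 0.2768]
orientation: [-179.9, -12.2, -7.9]
force: [0.6, -0.5, 0.0]
opening: 0.0005
gripper_force: 0.0
[  18.5 -136.4   29.2   -0.2    0.2] [ 0.001 -0.007  0.203 -0.003 -0.01  -0.01 ] [  0.7412851   13.57813315 -29.8429109    3.02876095 -34.55532395
  79.06915567] [ 0.60934841 -0.50291215  0.01127096]
```

Now I'll press down in small steps, watching the force.

```bash
python3 -m handwheel '[[-1,0,0,0.25,0,0,0],[-1,0,0,0.25,0,0,0],[-1,0,0,0.12,0,0,0]]'
python3 -m handwheel '[[-1,0,0,0.06,0,0,0],[-1,0,0,0.06,0,0,0]]'
python3 -m handwheel '[[-1,0,0,0.06,0,0,0],[-1,0,0,0.02,0,0,0]]'
python3 -c "
from h import *
print(where(cur()))"
```

```text
clock: 12.62
tool_pos: [0.5336, -0.1906, 0.2614]
orientation: [-180.0, -12.2, -7.5]
force: [-0.2, -0.9, 2.0]
opening: 0.0006
gripper_force: 0.8
clock: 12.88
tool_pos: [0.5329, -0.1906, 0.2578]
orientation: [-180.0, -12.1, -7.6]
force: [0.0, -0.3, -0.3]
opening: 0.0005
gripper_force: 0.0
clock: 13.12
tool_pos: [0.5334, -0.1908, 0.2561]
orientation: [-180.0, -12.1, -7.6]
force: [0.1, -0.4, -0.1]
opening: 0.0003
gripper_force: 0.0
[ 1.80e+01 -1.36e+02  8.00e+00  1.00e-01  1.00e-01]
```

```bash
python3 -m handwheel '[[-1,0,0,0.06,0,0,0],[-1,0,0,0.02,0,0,0]]'
python3 -m handwheel '[[-1,0,0,0.04,0,0,0],[-1,0,0,0.0,0,0,0]]'
python3 -c "
from h import *
print(where(cur()))"
```

```text
clock: 13.38
tool_pos: [0.5339, -0.1909, 0.2546]
orientation: [-180.0, -12.1, -7.6]
force: [-3.3, 1.4, 6.3]
opening: 0.0002
gripper_force: 3.8
clock: 13.62
tool_pos: [0.5339, -0.1909, 0.2545]
orientation: [-180.0, -12.2, -7.6]
force: [-7.1, 2.5, 13.4]
opening: 0.0006
gripper_force: 6.9
[ 1.83e+01 -1.36e+02  6.40e+00  1.00e-01  2.00e-01]
```

Firm contact at 6.4 mm above the panel, which is the on surface, so the rocker has snapped on. I'll go back to the dial, on the near side of the lever.

```bash
python3 -m handwheel '[[-1,0,0,-0.4,0,0,0],[-1,0,0,-0.7,0,0,0],[-1,0,0,-0.7,0,0,0]]'
python3 - <<'E' 2>/dev/null
from h import *
o=get_obs();A=cur(o);B=push(1,90,.045,.038)
print(where(A),where(B),rows(A,B,16),o["joint_pos"])
for k in range(0,17,4):
    print(where(A@np.real(expm(logm(np.linalg.inv(A)@B)*k/16))))
E
```

```text
clock: 14.0
tool_pos: [0.5246, -0.1897, 0.298]
orientation: [-180.0, -12.1, -7.6]
force: [0.6, -0.5, -1.2]
opening: 0.0003
gripper_force: 0.0
[ 1.81e+01 -1.36e+02  5.09e+01  1.00e-01  1.00e-01] [-38.  34.  45.  90.  nan] [ 0.203 -0.454  0.015  0.001 -0.002 -0.937] [  0.86822866  11.68677939 -28.91858707   2.87011617 -37.41893537
  79.41226643]
[ 1.81e+01 -1.36e+02  5.09e+01  1.00e-01  1.00e-01]
[ 31.3 -88.4  49.5  22.6   0.1]
[ 25.3 -39.4  48.   45.    0.1]
[ 0.9  3.6 46.5 67.5  0. ]
[-38.  34.  45.  90.  nan]
```

```bash
python3 -m handwheel '[[-1,0.203,-0.454,0.015,0,0,-0.937],[-1,0.203,-0.454,0.015,0,0,-0.937],[-1,0.203,-0.454,0.015,0,0,-0.937],[-1,0.203,-0.454,0.015,0,0,-0.937]]'
python3 -m handwheel '[[-1,0.203,-0.454,0.015,0,0,-0.937],[-1,0.203,-0.454,0.015,0,0,-0.937],[-1,0.203,-0.454,0.015,0,0,-0.937],[-1,0.203,-0.454,0.015,0,0,-0.937]]'
python3 -m handwheel '[[-1,0.203,-0.454,0.015,0,0,-0.937],[-1,0.203,-0.454,0.015,0,0,-0.937],[-1,0.203,-0.454,0.015,0,0,-0.937],[-1,0.203,-0.454,0.015,0,0,-0.937]]'
python3 -m handwheel '[[-1,0.203,-0.454,0.015,0,0,-0.937],[-1,0.203,-0.454,0.015,0,0,-0.937],[-1,0.203,-0.454,0.015,0,0,-0.937],[-1,0.203,-0.454,0.015,0,0,-0.937]]'
python3 - <<'E' 2>/dev/null
from h import *
o=get_obs();A=cur(o);print(where(A),o["joint_pos"],rows(A,push(1,90,.010,.036),3),rows(push(1,90,.01,.036),push(1,90),2),rows(push(1,90),push(1,85),1))
E
```

```text
clock: 14.5
tool_pos: [0.5445, -0.144, 0.2991]
orientation: [175.3, -11.2, 15.5]
force: [-0.2, 0.8, -0.4]
opening: 0.0004
gripper_force: 0.0
clock: 15.0
tool_pos: [0.5454, -0.0945, 0.2963]
orientation: [171.3, -8.6, 38.2]
force: [0.6, -0.4, -0.6]
opening: 0.0003
gripper_force: 0.0
clock: 15.5
tool_pos: [0.5279, -0.0487, 0.2898]
orientation: [168.7, -4.6, 60.5]
force: [-0.4, 0.1, -0.6]
opening: 0.0002
gripper_force: 0.0
clock: 16.0
tool_pos: [0.4945, -0.0135, 0.2802]
orientation: [167.8, -0.0, 82.5]
force: [-0.2, -0.3, -0.8]
opening: 0.0004
gripper_force: 0.0
[-37.7  34.6  44.6  90.2   0.2] [ 23.46474778   7.10658983 -41.23731428  11.87115519 -31.71707406
 139.48686207] [-0.005  0.029  0.461  0.01  -0.004  0.012] [ 0.   0.2 -0.  -0.   0.  -0. ] [ 0.085  0.122 -0.     0.    -0.     0.833]
```

```bash
python3 -m handwheel '[[-1,0,0.03,0.46,0,0,0],[-1,0,0.03,0.46,0,0,0],[-1,0,0.03,0.46,0,0,0]]'
python3 -m handwheel '[[-1,0,0.2,0,0,0,0],[-1,0,0.2,0,0,0,0],[-1,0.085,0.122,0,0,0,0.833]]'
python3 - <<'E' 2>/dev/null
from h import *
o=get_obs();A=cur(o);w=where(A);print(w,where(push(1,w[3])),rows(A,push(1,60),5))
E
```

```text
clock: 16.38
tool_pos: [0.5046, -0.0153, 0.2457]
orientation: [167.9, -0.0, 82.3]
force: [-0.2, 0.6, -0.5]
opening: 0.0003
gripper_force: 0.0
clock: 16.75
tool_pos: [0.5174, -0.0149, 0.2496]
orientation: [167.9, -1.1, 77.3]
force: [-4.6, 1.9, 0.2]
opening: 0.0002
gripper_force: 1.8
[-21.9  36.2   9.9  84.9   0.1] [-22.9  36.2  10.   84.9   nan] [ 0.085  0.117 -0.001  0.003 -0.002  0.83 ]
```

```bash
python3 -m handwheel '[[-1,0.085,0.118,0,0,0,0.833],[-1,0.085,0.118,0,0,0,0.833],[-1,0.085,0.118,0,0,0,0.833],[-1,0.085,0.118,0,0,0,0.833],[-1,0.085,0.118,0,0,0,0.833]]'
python3 -m handwheel '[[-1,0.085,0.122,0,0,0,0.833],[-1,0.085,0.122,0,0,0,0.833],[-1,0.085,0.122,0,0,0,0.833],[-1,0.085,0.122,0,0,0,0.833],[-1,0.085,0.122,0,0,0,0.833]]'
python3 -m handwheel '[[-1,0.085,0.122,0,0,0,0.833],[-1,0.085,0.122,0,0,0,0.833],[-1,0.085,0.122,0,0,0,0.833],[-1,0.085,0.122,0,0,0,0.833],[-1,0.085,0.122,0,0,0,0.833]]'
python3 - <<'E' 2>/dev/null
from h import *
o=get_obs();A=cur(o);w=where(A);print(w,where(push(1,w[3])),rows(A,push(1,-20),6),o["force"])
E
```

```text
clock: 17.38
tool_pos: [0.5349, -0.0105, 0.2536]
orientation: [169.4, -6.2, 52.7]
force: [0.1, 0.3, -0.3]
opening: 0.0004
gripper_force: 0.0
clock: 18.0
tool_pos: [0.5523, -0.0146, 0.2574]
orientation: [173.0, -10.0, 27.8]
force: [0.1, 0.8, 0.0]
opening: 0.0004
gripper_force: 0.0
clock: 18.62
tool_pos: [0.5666, -0.0257, 0.2607]
orientation: [178.0, -12.0, 2.4]
force: [-0.0, 2.1, 0.1]
opening: 0.0007
gripper_force: 0.5
[29.8 32.2 10.4  9.9  0.2] [29.  31.5 10.   9.9  nan] [ 0.084  0.125  0.003 -0.003 -0.005  0.83 ] [-0.02449962  2.12611461  0.07646488]
```

```bash
python3 -m handwheel '[[-1,0.085,0.123,0,0,0,0.833],[-1,0.085,0.123,0,0,0,0.833],[-1,0.085,0.123,0,0,0,0.833],[-1,0.085,0.123,0,0,0,0.833],[-1,0.085,0.123,0,0,0,0.833]]'
python3 -m handwheel '[[-1,0.085,0.123,0,0,0,0.833],[-1,0.085,0.123,0,0,0,0.833],[-1,0,0,0,0,0,0]]'
python3 - <<'E' 2>/dev/null
from h import *
import cv2
s=snapshot("wrist");o=get_obs();A=cur(o);w=where(A);print(w,where(push(1,w[3])),o["force"])
cv2.imwrite("pics/w6.png",cv2.resize(s["color"][130:340,140:460],None,fx=1.8,fy=1.8)[:,:,::-1])
E
```

```text
clock: 19.25
tool_pos: [0.5749, -0.0421, 0.263]
orientation: [-176.7, -11.8, -23.1]
force: [-0.3, 2.9, 0.2]
opening: 0.0003
gripper_force: 1.0
clock: 19.62
tool_pos: [0.5758, -0.0498, 0.2633]
orientation: [-174.7, -11.0, -33.1]
force: [0.5, -0.5, 0.5]
opening: 0.0002
gripper_force: 0.0
[ 42.2   9.5  10.2 -24.8   0.2] [ 41.8   9.3  10.  -24.8   nan] [-0.23059932 -0.555807    0.03793537]
```

The pushing force dropped from 2.9 N to about 0, so the dial has snapped into the next click. I'll withdraw and look.

```bash
python3 -m handwheel '[[-1,0,-0.2,0,0,0,0],[-1,0,-0.1,-0.3,0,0,0],[-1,0,0,-0.8,0,0,0],[-1,0,0,-0.9,0,0,0],[-1,0,0,-0.9,0,0,0]]'
python3 -m handwheel '[[-1,-0.6,-0.8,-0.5,0,0,0],[-1,-0.6,-0.9,-0.5,0,0,0],[-1,-0.6,-0.9,-0.5,0,0,0],[-1,-0.6,-0.9,-0.5,0,0,0],[-1,-0.6,-0.9,-0.5,0,0,0]]'
python3 -m handwheel '[[-1,-0.6,-0.9,-0.2,0,0,0],[-1,-0.6,-0.9,-0.2,0,0,0],[-1,-0.5,-0.9,0,0,0,0],[-1,0,0,0,0,0,0]]'
python3 - <<'E'
from h import *
import cv2
a=snapshot("top")["color"];b=cv2.imread("pics/top0.png")[:,:,::-1]
d=cv2.absdiff(a,b).max(2)
for n,(x,y) in dict(cupL=(255,240),cupR=(425,295),bk=(433,198),cupB=(265,181),tin=(218,254),spoon=(462,260),block=(328,220)).items(): print(n,d[y-18:y+18,x-18:x+18].mean().round(1))
def up(i):return cv2.resize(np.ascontiguousarray(i[205:305,265:415]),(780,520),interpolation=2)
cv2.imwrite("pics/end.png",up(a)[:,:,::-1])
E
```

```text
clock: 20.3
tool_pos: [0.5641, -0.041, 0.3356]
orientation: [-174.8, -11.0, -33.1]
force: [0.4, -0.1, 0.1]
opening: 0.0003
gripper_force: 0.0
clock: 20.92
tool_pos: [0.5475, 0.0945, 0.3921]
orientation: [-174.7, -11.0, -33.1]
force: [0.3, -0.1, 0.2]
opening: 0.0002
gripper_force: 0.0
clock: 21.42
tool_pos: [0.5465, 0.175, 0.3992]
orientation: [-174.7, -11.0, -33.0]
force: [1.0, 0.1, -0.7]
opening: 0.0005
gripper_force: 0.0
cupL 11.9
cupR 11.8
bk 9.6
cupB 11.3
tin 56.8
spoon 12.1
block 12.8
```

View pics/end.png

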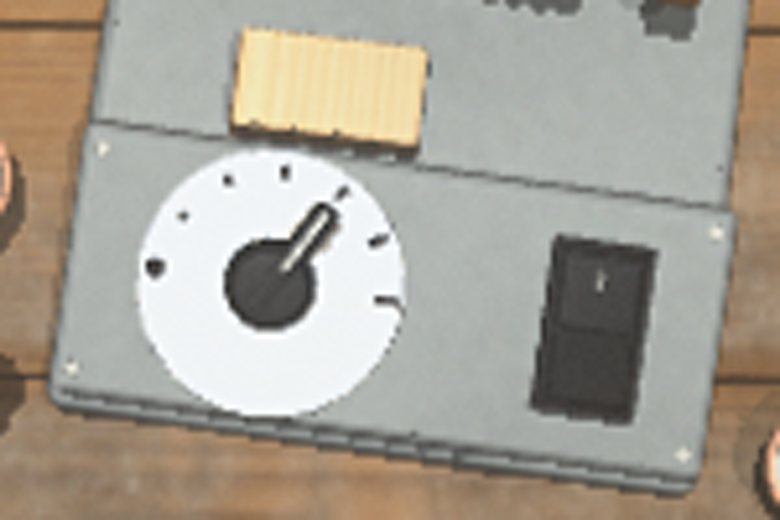

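The line points at the fourth bar (342,190), the far half of the rocker is down and the block is unmoved. The tin only differs from the first picture because the arm hangs over it. I'm handing in.

```bash
python3 -c "
from plant import *
print(close_job())"
```

```text
the job is handed in; nothing more can be done
None
```

The job is handed in after about 21 s on the clock (no verdict came back): the dial was pushed back to off, the rocker was switched on, and the dial now sits in click 4 in the last picture. I saw no bystander moved, though the arm hid the tin in that picture.

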